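Load a jaw blank up the angle fixture against its stop

ROBOT

A 6-joint arm with a two-finger parallel gripper is mounted at the origin on the work surface. World frame = base frame: x ahead of the robot, y to its left, z up, the work surface at z = 0. Lengths are in mm, angles in rad, forces in N, time in s.
With the tool pointing down it reaches from about 250 to 800 mm from the base axis. Payload 8.5 kg.
Tool frame: the origin (TCP) lies midway between the tips of the shut fingers; the grasp point (between the pads) lies 19 mm behind it (ctrl.grasp_offset is the distance from the TCP to the grasp point, in mm); x points along the fingers, z is the direction in which the jaws open and shut, and the axes are right-handed (so a half turn about x gives the same grasp; the last joint's range is limited). The gripper opens to 85 mm and grips with 20 to 120 N. Pads are 22 mm wide; open, the fingers measure 114 mm over their backs; the gripper's body (76 mm by 85 mm) begins 54 mm behind the grasp point. The pads swing forward as they close: fully open they stand 13 mm farther back than shut.
Start: joints at [-1.186, 0.238, -0.013, 1.319, 0, 1.571], TCP at [197.053, -486.568, 231.276] pointing down, gripper open.
Joint ranges: [-2.66, 2.66], [-1.03, 1.9], [-1.14, 1.46], [-1.82, 2.27], [-1.45, 1.34], [-3.14, 3.14]. Speed limits (rad/s): [2.22, 2.22, 2.79, 3.14, 3.14, 3.14].

INTERFACE

Orientations are given as a rotation vector (axis times angle).
In Python, from cell import ctrl gives the robot as it stands. The module is installed in compiled form; this text tells all that it offers.
- The arm moves only by the tool apply_moves, never from a script. Its argument "deltas" is a list of rows, each a list of 7 numbers: the turn, a rotation vector about the world's x, y, z normalised to -1 to 1, where 1 is pi rad, then the shift along the world's x, y, z normalised to -1 to 1, where 1 is 1 m, then the finger opening in mm, from 0 to 85.4. In form: [[ax, ay, az, tx, ty, tz, claw], ...]. A call has 1 to 5 rows; each row is the pose to reach, as a shift and turn from the pose commanded when the call began, turning the shorter way round; what a row does not reach only later rows make up. A row lasts 1/10 s, in which the tool goes at most 50 mm and 8.59 degrees, less where a joint would pass 70% of its speed; a pose out of reach is approached as far as the arm can. A call with a number of a shift or a turn outside -1 to 1 is refused whole. A call with a gripper value outside its range is refused whole. The fingers move at their own pace and stop on an object; "force" is the grip in N (left out, the last holds). Time passes only in rows, so rows that repeat a pose let the fingers close. It gives the time, the measured TCP pose, the force and the opening at its end, in the units of the state.
- ctrl.state(): the state, without advancing time (a new reading comes with each control period).
- ctrl.read_camera(name): name is "scene" or "top" or "wrist"; returns a dict with "img" (420x560x3 uint8, red, green, blue), "vertical_fov" (degrees; the focal length in pixels is half the picture's height over the tangent of half this angle, whatever the lens; pixels are square), "cx", "cy" (the principal point, pixels), "origin" and "rotation" of the camera in the world. Camera axes: x right, y down, z forward; pixel columns grow to the right and rows downward; lengths in mm; the calibration is good to about 2 mm. A picture is of the moment at which its call begins. There is no depth.
- ctrl.close_job(): hands the job in, once; it reports no verdict.
Trained networks look in the newest picture that a camera, given by its name, has taken for a name from the list of things; names that differ only in an ending like _2 or _b are one class to them, and where a whole thing is asked for, a point or a joint stands for the part that bears it (a point fixed in the world has none). Each returns a list of dicts, best first, with "confidence" (0 to 1); they miss things now and then, are a little off and sometimes report something else, mostly with a low value. They report only what shows in the picture. A call takes as long as a camera call. They do not tell look-alikes from the thing itself.
- ctrl.search_frame(camera, thing): "rect" ([left, top, right, bottom] in pixels, round what is visible of it).
- ctrl.regions_of(camera, thing): "mask" (420x560 bool, what is visible of it) and "rect" ([left, top, right, bottom] in pixels, round what is visible of it).
- ctrl.mark_of(camera, thing): "point" ([column, row] in pixels: a listed point, or the origin of a listed thing).
The state is a dict: "t": time; "joint_pos": joint angles; "joint_velocities": joint speeds; "joint_torque": joint torques, N m; "tool_pos": TCP position; "ee_rot": TCP orientation; "wrist_force": force on the tool from outside, world axes, zero at the start; "ft_torque": the same for the moment, N m; "width": finger opening in mm.
Only numpy, scipy, OpenCV 4.12 (cv2) and the standard library are available. Lean on these libraries where they do the work, as an engineer would, in place of code of your own. Each camera call takes 0.05 s, during which the arm holds its last target. There are 200 camera calls.

TASK

Lay the L-shaped steel jaw blank flat on the open lower end of the sloping fixture, nose uphill, and let go of it. Then push it up the slope from behind, under the bridge, until its nose is fully home and square against the anvil plate of the top stop; press it snugly there for about a second with a light hand (around 8 N on the stop, never 20 N), then back away and leave it resting against the stop. Leave the other things on the bench alone.

Things in the scene. Friction and masses are not known exactly. Their poses are not given: they have to be found in the camera images.
- jaw_center (a point): Loose bare-steel L-shaped jaw blank, 0.48-0.75 kg: centre of its base, 8 mm above the underside. Base 90 mm long (x), 46 wide (y), 16 thick. At the tail an upright lip, 12 mm thick and as wide as the base, rises to 39 mm above the underside, rear face flush with the base's rear end (x = -45 mm). x points to the nose (end without lip), z up. Centre of mass 6 mm behind this point.
- jaw_nose (a point): Middle of the nose face of the jaw blank, 45 mm ahead (+x) of jaw_center, 8 mm above the underside; same axes. Sliding the blank uphill takes 4 to 11 N by itself, which comes on top of any force on the stop.
- ramp: Fixed sloping steel deck of the angle fixture, 130 mm wide, 290 long, tilted 10 degrees. Origin: middle of its lower edge, on its upper surface (18 mm above the bench). x up the slope, y to the left looking uphill, z out of the surface. Open from x = 0 to 85 mm (its lower end), where fingers have room beside the blank.
- rail_mouth (a point): Point on the deck, 90 mm up from its lower edge, midway between two 12 mm high guide rails; axes as the ramp's. From here their mouth narrows from 80 to 52 mm over 35 mm, then they run parallel, 52 mm apart, to 240 mm up the deck.
- bridge (a point): Middle of the underside of a flat bridge across the deck, 199 mm up from its lower edge and 26 mm above the deck surface; it is 22 mm long (x) and 8 mm thick; axes as the ramp's. The blank's base passes under it; its lip does not, and stays downhill of it when the blank is home.
- stop: Top stop: fixed dark steel housing across the top of the deck, 56 mm wide, 26 high; origin: middle of its downhill face at deck level, axes as the ramp's. On a screw it carries an anvil plate 46 mm wide, 21 high, wound out so that its rigid face, where the nose must rest, is 8 to 30 mm downhill of this origin: not measured, find it by touch. A sprung brass pin 5 mm proud of it yields at under 1 N.
Mind the look-alikes: they are no part of the job. Leave any purple look-alike of the part that bears jaw_center alone.

How it is judged:
By the outcome, as a careful person would: the job done as asked, in the order asked, and still so for the second after the job is handed in, with the robot touching nothing.
It also fails if it takes over 72 s, if anything falls off the work surface, if the arm or the gripper's body presses on something with over 40 N, if the wrist force passes 120 N, or if a joint passes its speed limit or range.

## Working session

There is one attempt and no reset: what is moved stays moved. The work goes in short steps, Python scripts to look and compute and a tool call to move; the robot and the scene stay as the last step left them, time stands still between calls to the robot, and variables do not carry over. Pictures are saved under pics/ and viewed, about 8 in all and at most 12, crops included, and the job is handed in when it is done.

Besides the shell and the picture viewer there is one more tool, called by a JSON object that holds its "fn" and its "kwargs", one argument or row to a line. apply_moves: Moves the arm, as the interface text tells. Scaled input: -1 to 1 covers 1 m each way for a shift and pi rad each way for a turn. Its arguments: {"type":"object","properties":{"deltas":{"type":"array","items":{"type":"array","items":{"type":"number"}}},"force":{"type":"number"}},"required":["deltas"]}

```bash
mkdir -p pics; cat > h.py <<'E'
import numpy as np, cv2
from cell import ctrl
from scipy.spatial.transform import Rotation as R
def cam(n,save=None):
    c=ctrl.read_camera(n)
    if save: cv2.imwrite('pics/'+save,cv2.cvtColor(c['img'],cv2.COLOR_RGB2BGR))
    return c
def K(c):
    f=c['img'].shape[0]/2/np.tan(np.radians(c['vertical_fov'])/2); return f,c['cx'],c['cy']
def rot(c):
    r=np.array(c['rotation'],float); return r if r.shape==(3,3) else R.from_rotvec(r).as_matrix()
def ray(c,p):
    f,cx,cy=K(c); d=rot(c)@np.array([(p[0]-cx)/f,(p[1]-cy)/f,1]); return np.array(c['origin'],float),d/np.linalg.norm(d)
def onz(c,p,z):
    o,d=ray(c,p); return o+d*(z-o[2])/d[2]
def proj(c,X):
    f,cx,cy=K(c); q=(np.atleast_2d(X)-np.array(c['origin']))@rot(c); return np.c_[f*q[:,0]/q[:,2]+cx,f*q[:,1]/q[:,2]+cy]
def tri(rs):
    A=sum(np.eye(3)-np.outer(d,d) for o,d in rs); b=sum((np.eye(3)-np.outer(d,d))@o for o,d in rs); return np.linalg.solve(A,b)
E
python3 - <<'E'
from h import *
np.set_printoptions(precision=2,suppress=True)
cs={}
for n in('scene','top','wrist'):
    c=cam(n,n+'1.png'); cs[n]=c
    print(n,c['vertical_fov'],c['cx'],c['cy'],np.array(c['origin']),np.array(c['rotation']).tolist())
    for t in('jaw_center','jaw_nose','ramp','rail_mouth','bridge','stop'):
        print(t,[(np.round(m['point'],1).tolist(),round(m['confidence'],2)) for m in ctrl.mark_of(n,t)])
s=ctrl.state();print(s)
a=cv2.imread('pics/scene1.png');b=cv2.imread('pics/top1.png')
E
```

```text
scene 51.32801680084205 278.8377920772473 213.88649615754025 [1276.09 -345.47  862.  ] [-1.9224655148903815, -1.4003299244443008, 0.6126447529440413]
jaw_center [([187.5, 282.6], 0.91), ([153.1, 205.7], 0.83), ([233.1, 261.0], 0.6)]
jaw_nose [([248.5, 253.7], 0.87), ([169.4, 203.6], 0.8), ([197.8, 286.9], 0.58)]
ramp [([316.1, 253.9], 0.86), ([342.2, 242.2], 0.51)]
rail_mouth [([315.0, 256.3], 0.46)]
bridge [([375.1, 221.2], 0.61)]
stop [([397.7, 221.0], 0.69)]
top 57.23063178109973 279.719719730946 210.78090255222833 [358.97 -40.29 910.45] [-2.1849857579353587, 2.1541290104508763, -0.06699463912240741]
jaw_center [([356.6, 179.2], 0.93), ([412.6, 164.9], 0.81), ([433.4, 308.1], 0.62)]
jaw_nose [([401.1, 152.0], 0.72), ([334.5, 184.0], 0.67), ([414.1, 297.0], 0.57)]
ramp [([273.5, 153.8], 0.78)]
rail_mouth [([236.4, 157.1], 0.62)]
bridge [([185.1, 154.7], 0.71)]
stop [([157.9, 154.7], 0.62)]
wrist 64.85374787636482 276.7718739870897 212.50018481113415 [ 259.36 -462.09  373.12] [2.414617352657504, -1.6306675774418202, -0.21889286738446964]
jaw_center [([191.1, 132.1], 0.67)]
jaw_nose [([156.8, 102.6], 0.92)]
ramp []
rail_mouth []
bridge []
stop []
{'t': 1.05, 'joint_pos': array([-1.19,  0.24, -0.01,  1.32,  0.  ,  1.57]), 'joint_velocities': array([ 0., -0.,  0.,  0.,  0., -0.]), 'joint_torque': array([  0.  , -53.86,  34.67,   0.  ,   0.  ,   0.  ]), 'tool_pos': array([ 197.07, -486.59,  231.32]), 'ee_rot': array([ 0.92,  1.37, -0.92]), 'wrist_force': array([-1.05,  0.56,  0.25]), 'ft_torque': array([-0.03,  0.01,  0.  ]), 'width': 85.41376250994034}
```

View pics/scene1.png

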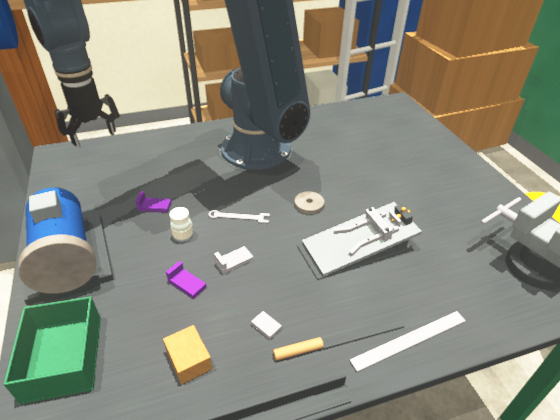

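View pics/top1.png

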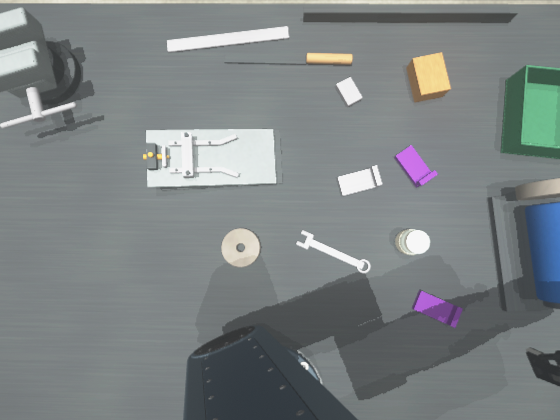

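The scene view shows the steel L blank at about (235,260), with its lip at the left. There are two purple look-alikes at (187,282) and (153,205). The ramp rises to the right, with its lower edge near (316,254). In the top view the blank is at (360,180), lip at the right end (378,177), nose facing left (+y). The ramp spans columns 147–277, its low end at the right, so uphill is also about +y.

```bash
python3 - <<'E'
from h import *
np.set_printoptions(precision=1,suppress=True)
T=cam('top'); S=cam('scene')
tp={'jaw_center':(356.6,179.2),'jaw_nose':(334.5,184),'ramp':(273.5,153.8),'rail_mouth':(236.4,157.1),'bridge':(185.1,154.7),'stop':(157.9,154.7)}
sp={'jaw_center':(233.1,261),'jaw_nose':(248.5,253.7),'ramp':(316.1,253.9),'rail_mouth':(315,256.3),'bridge':(375.1,221.2),'stop':(397.7,221)}
z={'jaw_center':8,'jaw_nose':8,'ramp':18,'rail_mouth':33.6,'bridge':78,'stop':60}
for k in tp: print(k,'top',onz(T,tp[k],z[k]),'scene',onz(S,sp[k],z[k]),'tri',tri([ray(T,tp[k]),ray(S,sp[k])]))
def bm(ms,p):
    return [m for m in ms if m['rect'][0]-3<=p[0]<=m['rect'][2]+3 and m['rect'][1]-3<=p[1]<=m['rect'][3]+3]
for n,c,p in(('jaw_center',T,(360,180)),('ramp',T,(220,157))):
    for m in bm(ctrl.regions_of('top',n),p)[:1]:
        cn=max(cv2.findContours(m['mask'].astype(np.uint8),0,1)[0],key=cv2.contourArea)
        r=cv2.minAreaRect(cn); b=cv2.boxPoints(r); print(n,m['confidence'],r,[onz(c,q,16 if n[0]=='j' else 40) for q in b])
img=T['img'][110:210,130:400]
cv2.imwrite('pics/topcrop.png',cv2.cvtColor(cv2.resize(img,None,fx=2.9,fy=2.9,interpolation=cv2.INTER_CUBIC),4))
s=ctrl.state(); print(R.from_rotvec(s['ee_rot']).as_matrix()); 
W=cam('wrist'); Rt=R.from_rotvec(s['ee_rot']).as_matrix()
print('cam in tool',Rt.T@(np.array(W['origin'])-s['tool_pos']), Rt.T@rot(W))
E
```

```text
jaw_center top [ 510.4 -201.6    8. ] scene [ 506.9 -205.1    8. ] tri [ 509.4 -203.4    9.8]
jaw_nose top [ 498.3 -149.6    8. ] scene [ 493.7 -159.8    8. ] tri [ 496.6 -154.8    8.9]
ramp top [566.9  -4.8  18. ] scene [557.1   8.   18. ] tri [565.8  -1.1  29.4]
rail_mouth top [554.6  80.5  33.6] scene [577.4  -4.4  33.6] tri [551.5  48.5  -1. ]
bridge top [548.8 188.1  78. ] scene [544.7 177.7  78. ] tri [546.4 182.4  79.8]
stop top [552.3 254.7  60. ] scene [545.6 249.3  60. ] tri [549.9 249.7  64.8]
ramp 0.65 ((209.307373046875, 156.75399780273438), (58.758079528808594, 132.63787841796875), 88.80650329589844) [array([617.7, 300.5,  40. ]), array([627.1,  -8.1,  40. ]), array([490.1, -13.1,  40. ]), array([480. , 291.6,  40. ])]
[[-0.   0.9  0.4]
 [ 0.   0.4 -0.9]
 [-1.   0.  -0. ]]
cam in tool [-141.8   66.9    0.7] [[ 0.  -0.3  1. ]
 [-0.  -1.  -0.3]
 [ 1.  -0.  -0. ]]
```

View pics/topcrop.png

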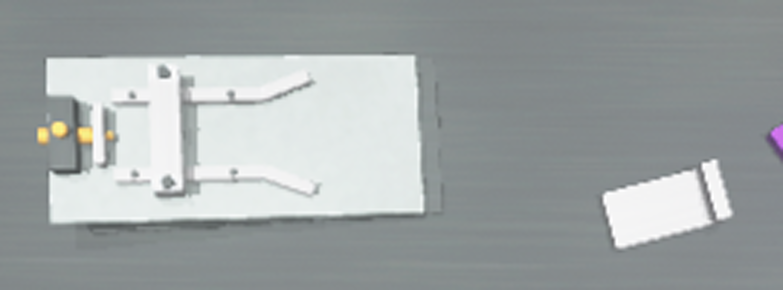

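The crop confirms the layout: ramp lower edge at the right, bridge at crop column 167, anvil plate at 98 and housing at 62. The steel blank is yawed about 15° from the ramp. I'm moving above it for a close look.

{"fn": "apply_moves", "kwargs": {
  "deltas": [
    [0,0,0.046,0.031,0.028,0,85],
    [0,0,0.092,0.062,0.057,0,85],
    [0,0,0.138,0.094,0.085,-0.02,85],
    [0,0,0.184,0.125,0.114,-0.03,85],
    [0,0,0.23,0.156,0.142,-0.04,85]
  ]
}}

```text
t: 1.8
tool_pos: [354.0, -343.2, 190.9]
ee_rot: [0.359, 1.541, -0.359]
wrist_force: [0.5, -0.9, 0.2]
width: 85.0
```

{"fn": "apply_moves", "kwargs": {
  "deltas": [
    [0,0,0.046,0.031,0.028,0,85],
    [0,0,0.092,0.062,0.057,0,85],
    [0,0,0.138,0.094,0.085,-0.02,85],
    [0,0,0.184,0.125,0.114,-0.03,85],
    [0,0,0.23,0.156,0.142,-0.04,85]
  ]
}}

```text
t: 2.3
tool_pos: [510.1, -201.1, 150.8]
ee_rot: [-0.208, 1.561, 0.208]
wrist_force: [-0.6, -0.7, 0.2]
width: 85.2
```

```bash
python3 - <<'E'
from h import *
np.set_printoptions(precision=2,suppress=True)
W=cam('wrist','w2.png'); s=ctrl.state()
print(s['t'],s['tool_pos'],R.from_rotvec(s['ee_rot']).as_matrix().tolist(),s['joint_pos'],s['wrist_force'])
for t in('jaw_center','jaw_nose'):
    print(t,[(np.round(m['point'],1),round(m['confidence'],2),onz(W,m['point'],8)) for m in ctrl.mark_of('wrist',t)])
for m in ctrl.regions_of('wrist','jaw_center'):
    r=cv2.minAreaRect(max(cv2.findContours(m['mask'].astype(np.uint8),0,1)[0],key=cv2.contourArea)); print(m['confidence'],r)
E
```

```text
2.35 [ 513.76 -197.57  149.18] [[0.0009919625619043693, -0.27344607921763153, 0.9618868217055375], [0.0022281491835355605, 0.9618855116098667, 0.27344340896470887], [-0.9999970256763225, 0.0018719817119443316, 0.0015634330745050162]] [-0.37  0.32 -0.11  1.14  0.    0.93] [ 2.62  1.8  -1.03]
jaw_center [(array([266.2, 198.4]), 0.9, array([ 501.17, -202.06,    8.  ])), (array([270.7, 334.3]), 0.78, array([ 540.28, -334.48,    8.  ]))]
jaw_nose [(array([314.9, 320.8]), 0.65, array([ 578.19, -308.49,    8.  ])), (array([266.7, 151. ]), 0.6, array([ 491.19, -162.04,    8.  ]))]
0.66 ((266.2959899902344, 334.7228088378906), (50.310203552246094, 103.78099060058594), 73.44293212890625)
0.62 ((268.0, 204.0), (114.0, 56.0), 90.0)
```

View pics/w2.png

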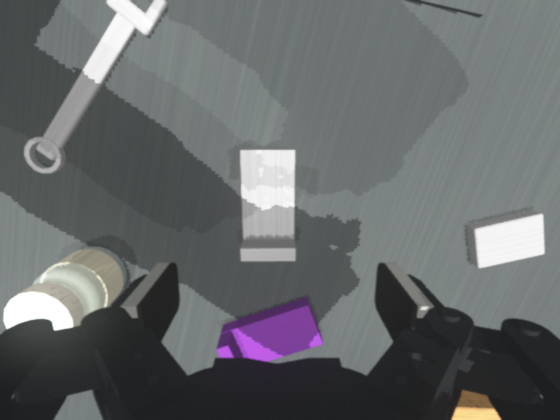

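The wrist view shows the blank at columns 240–295, rows 150–262. The lip is at the bottom, toward the gripper, and the sides run vertical, so the yaw is aligned. The arm was still settling in that picture, so I'll measure again now that it is at rest.

```bash
python3 - <<'E'
from h import *
np.set_printoptions(precision=2,suppress=True)
cam('wrist'); W=cam('wrist','w3.png'); s=ctrl.state()
print(s['t'],s['tool_pos'],R.from_rotvec(s['ee_rot']).as_matrix().tolist())
for t in('jaw_center','jaw_nose'):
    print(t,[(np.round(m['point'],1),round(m['confidence'],2),onz(W,m['point'],8)) for m in ctrl.mark_of('wrist',t)])
from scipy.optimize import least_squares
def sil(p):
    x,y,a=p; ca,sa=np.cos(a),np.sin(a)
    pts=[]
    for bx in((-45,45,0,16),(-45,-33,0,39)):
        for X in bx[:2]:
            for Y in(-23,23):
                for Z in bx[2:]: pts.append([x+ca*X-sa*Y,y+sa*X+ca*Y,Z])
    P=proj(W,pts); m=np.zeros((1680,2240),np.uint8)
    for q in(P[:8],P[8:]): cv2.fillConvexPoly(m,cv2.convexHull(np.round(q*4+1.5).astype(np.int32)),255)
    return cv2.resize(m,(560,420),interpolation=cv2.INTER_AREA)/255.
ms=[m for m in ctrl.regions_of('wrist','jaw_center') if m['rect'][1]<230 and m['rect'][0]<290]
M=ms[0]['mask'].astype(float); print(ms[0]['confidence'],ms[0]['rect'])
g=W['img'].astype(int); c=(g.min(2)>120)
roi=np.zeros_like(M); r=ms[0]['rect']; roi[int(r[1])-8:int(r[3])+8,int(r[0])-8:int(r[2])+8]=1
from scipy.optimize import minimize
for nm,mk in(('net',M),('bright',c*roi)):
    f=lambda p:np.abs(sil((p[0],p[1],p[2]/50))-mk).sum()
    b=minimize(f,(503,-204,1.846*50),method='Nelder-Mead',options=dict(initial_simplex=[(503,-204,92.3),(509,-204,92.3),(503,-198,92.3),(503,-204,96)]))
    print(nm,b.x,np.degrees(b.x[2]/50),b.fun,mk.sum())
E
```

```text
2.6 [ 508.64 -202.98  151.46] [[-0.00024255315718285653, -0.25487431356393586, 0.9669741596616108], [-0.00023239165447017096, 0.9669741763615773, 0.2548742596732124], [-0.9999999435810409, -0.00016289616842526944, -0.00029377330280183633]]
jaw_center [(array([271.2, 331.9]), 0.81, array([ 537.87, -333.56,    8.  ])), (array([268.2, 201.2]), 0.61, array([ 502.13, -205.51,    8.  ]))]
jaw_nose [(array([320.8, 319.9]), 0.94, array([ 581.5 , -308.11,    8.  ])), (array([267.5, 144.3]), 0.7, array([ 489.34, -157.77,    8.  ]))]
0.71 [239.3, 146.0, 300.0, 259.9]
net [ 503.04 -203.01   92.18] 105.63561147153591 162.30980392156863 6050.0
bright [ 503.18 -203.26   92.06] 105.48878586410358 976.1294117647059 6046.0
```

{"fn": "apply_moves", "kwargs": {
  "deltas": [
    [0,0,0.0046,-0.0044,-0.0063,-0.03,85],
    [0,0,0.0046,-0.0044,-0.0063,-0.06,85],
    [0,0,0.0046,-0.0044,-0.0063,-0.09,80],
    [0,0,0.0046,-0.0044,-0.0063,-0.115,70],
    [0,0,0.0046,-0.0044,-0.0063,-0.13,65]
  ],
  "force": 70
}}

```text
t: 3.25
tool_pos: [503.3, -209.4, 19.8]
ee_rot: [-0.213, 1.562, 0.214]
wrist_force: [-0.4, 0.0, 0.1]
width: 65.1
```

{"fn": "apply_moves", "kwargs": {
  "deltas": [
    [0,0,0,0,0,-0.01,62],
    [0,0,0,0,0,-0.018,60],
    [0,0,0,0,0,-0.02,60],
    [0,0,0,0,0,-0.02,60],
    [0,0,0,0,0,-0.02,56]
  ]
}}

```text
t: 3.75
tool_pos: [505.1, -209.1, 2.0]
ee_rot: [-0.215, 1.559, 0.214]
wrist_force: [0.6, -0.0, 0.2]
width: 55.8
```

```bash
python3 - <<'E'
from h import *
np.set_printoptions(precision=2,suppress=True)
W=cam('wrist','w4.png'); s=ctrl.state()
print(s['t'],s['tool_pos'],s['wrist_force'],s['width'])
E
```

```text
3.8 [ 505.14 -209.06    1.98] [-0.33 -0.56  0.37] 55.95526563368342
```

View pics/w4.png

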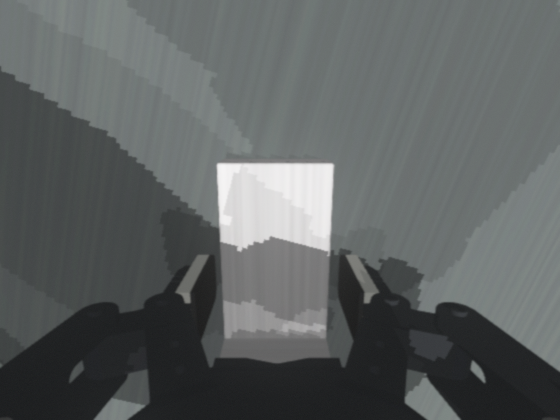

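The blank sits centred between the pads, edges at columns 218 and 332 at the nose end. I'll grip and lift.

{"fn": "apply_moves", "kwargs": {
  "deltas": [
    [0,0,0,0,0,-0.001,40],
    [0,0,0,0,0,-0.001,40],
    [0,0,0,0,0,-0.001,40],
    [0,0,0,0,0,-0.001,40],
    [0,0,0,0,0,-0.001,40]
  ],
  "force": 80
}}

```text
t: 4.3
tool_pos: [505.0, -209.1, 1.6]
ee_rot: [-0.215, 1.559, 0.214]
wrist_force: [-3.2, 0.2, 11.0]
width: 44.1
```

{"fn": "apply_moves", "kwargs": {
  "deltas": [
    [0,0,0,0,0,0.01,40],
    [0,0,0,0,0,0.03,40],
    [0,0,0,0,0,0.06,40],
    [0,0,0,0,0,0.09,40],
    [0,0,0,0,0,0.11,40]
  ]
}}

```text
t: 4.8
tool_pos: [504.8, -208.8, 112.3]
ee_rot: [-0.215, 1.559, 0.215]
wrist_force: [1.3, -0.7, -7.3]
width: 43.9
```

```bash
cat >> h.py <<'E'
def ramp_pts(p,P):
    "p=x,y,yaw of ramp origin (z=18, 10deg); P in ramp frame -> world"
    a=p[2]; Rr=R.from_euler('ZY',[a,-np.radians(10)]).as_matrix()
    return np.array([p[0],p[1],18])+np.atleast_2d(P)@Rr.T
E
python3 - <<'E'
from h import *
from scipy.optimize import least_squares
np.set_printoptions(precision=2,suppress=True)
s=ctrl.state(); print(s['t'],s['tool_pos'],s['wrist_force'],s['ft_torque'],s['width'])
T=cam('top')
C=np.array([[290,65,0],[290,-65,0],[0,-65,0],[0,65,0]])
C=C[[1,2,3,0]] # right looking uphill(+y)=+x world=image up
q=np.array([(47,58),(416,55),(424,213),(49,222)])/2.9+[130,110]
f=lambda p:(proj(T,ramp_pts((p[0],p[1],p[2]/50),C))-q).ravel()
b=least_squares(f,(556,-5,1.57*50)); print(b.x,np.degrees(b.x[2]/50),b.fun)
# bridge, housing checks
p=(b.x[0],b.x[1],b.x[2]/50)
print('bridge px in crop',((proj(T,ramp_pts(p,[[188,0,34],[210,0,34],[124,-26,12],[124,26,12],[90,-40,12],[90,40,12]]))-[130,110])*2.9))
for x in(93,104,77):
    # x along ramp of features at given height
    for h in (21,26):
        o,d=ray(T,np.array([x,135])/2.9+[130,110]); 
        Rr=R.from_euler('ZY',[p[2],-np.radians(10)]).as_matrix(); ol=Rr.T@(o-[p[0],p[1],18]); dl=Rr.T@d; print(x,h,(ol+dl*(h-ol[2])/dl[2]))
E
```

```text
4.8 [ 504.76 -208.83  112.26] [ 1.29 -0.74 -7.27] [ 0.01 -0.15 -0.04] 43.917459571738334
[561.37  -7.93  81.83] 93.77196907274316 [-0.27 -0.39 -0.02  0.17 -0.03 -0.03  0.31  0.25]
bridge px in crop [[180.23 127.06]
 [150.33 127.47]
 [264.41 100.02]
 [266.95 165.24]
 [307.14  82.24]
 [311.35 181.97]]
93 21 [253.58   2.08  21.  ]
93 26 [252.9    3.25  26.  ]
104 21 [245.52   2.2   21.  ]
104 26 [244.88   3.37  26.  ]
77 21 [265.26   1.9   21.  ]
77 26 [264.51   3.07  26.  ]
```

```bash
cat >> h.py <<'E'
def rampR(a): return R.from_euler('ZY',[a,-np.radians(10)]).as_matrix()
def goal(p,P,cmd=None,dyaw=0):
    "print turn/shift in move units to put TCP at ramp-frame P with tool normal to deck"
    s=ctrl.state(); Rr=rampR(p[2]); Rt=np.c_[-Rr[:,2],Rr[:,0],-Rr[:,1]]
    X=ramp_pts(p,P)[0]; Rc=R.from_rotvec(s['ee_rot']).as_matrix()
    rv=R.from_matrix(Rt@Rc.T).as_rotvec()/np.pi
    print('goal',np.round(X,1),'turn',np.round(rv,4),'shift',np.round((X-s['tool_pos'])/1000,4))
def inramp(p):
    s=ctrl.state(); Rr=rampR(p[2]); Rc=R.from_rotvec(s['ee_rot']).as_matrix(); Rt=np.c_[-Rr[:,2],Rr[:,0],-Rr[:,1]]
    print('t',round(s['t'],2),'tcp in ramp',np.round(Rr.T@(s['tool_pos']-[p[0],p[1],18]),2),'F ramp',np.round(Rr.T@s['wrist_force'],2),'rot err deg(ramp)',np.round(np.degrees(Rr.T@R.from_matrix(Rt@Rc.T).as_rotvec()),2),'w',round(s['width'],1))
E
python3 - <<'E'
from h import *
goal((561.4,-7.9,np.radians(93.8)),[39,0,55])
E
```

```text
goal [559.5  20.9  78.9] turn [ 0.0555  0.0107 -0.0657] shift [ 0.0535  0.2303 -0.036 ]
```

{"fn": "apply_moves", "kwargs": {
  "deltas": [
    [0.01,0.002,-0.013,0.01,0.03,0,40],
    [0.022,0.004,-0.026,0.02,0.07,0,40],
    [0.033,0.006,-0.039,0.03,0.11,0,40],
    [0.044,0.008,-0.052,0.04,0.15,0,40],
    [0.0555,0.0107,-0.0657,0.0535,0.19,0,40]
  ]
}}

```text
t: 5.35
tool_pos: [557.4, -17.3, 109.4]
ee_rot: [0.09, 1.578, 0.191]
wrist_force: [0.3, -0.0, -6.5]
width: 44.0
```

{"fn": "apply_moves", "kwargs": {
  "deltas": [
    [0,0,0,0,0.02,-0.015,40],
    [0,0,0,0,0.035,-0.03,40],
    [0,0,0,0,0.04,-0.036,40],
    [0,0,0,0,0.04,-0.036,40],
    [0,0,0,0,0.04,-0.036,40]
  ]
}}

```text
t: 5.85
tool_pos: [558.2, 20.5, 74.4]
ee_rot: [0.087, 1.575, 0.191]
wrist_force: [0.4, -0.4, -6.6]
width: 43.5
```

```bash
python3 - <<'E'
from h import *
W=cam('wrist','w5.png'); inramp((561.4,-7.9,np.radians(93.8)))
p=(561.4,-7.9,np.radians(93.8))
g=cv2.imread('pics/w5.png')
P=[[90,-40,12],[125,-26,12],[188,-26,12],[90,40,12],[125,26,12],[188,26,12],[188,0,34],[210,0,34],[290,65,0],[290,-65,0],[265,-28,26],[265,28,26]]
for q in proj(W,ramp_pts(p,P)): cv2.circle(g,tuple(int(v) for v in np.round(q)),3,(0,0,255),-1)
print(np.round(proj(W,ramp_pts(p,P)),1).tolist())
cv2.imwrite('pics/w5o.png',g)
for t in('bridge','stop','rail_mouth','jaw_nose','jaw_center'):
    print(t,[(np.round(m['point'],1),round(m['confidence'],2)) for m in ctrl.mark_of('wrist',t)])
E
```

```text
t 5.9 tcp in ramp [37.76  1.01 50.95] F ramp [-1.71 -0.28 -7.47] rot err deg(ramp) [-0.17  0.13  0.03] w 43.8
[[352.6, 149.1], [329.0, 79.6], [334.3, -66.7], [203.9, 149.5], [227.2, 79.9], [221.6, -66.2], [277.9, -97.2], [277.8, -167.3], [121.6, -339.7], [434.1, -342.3], [355.5, -342.4], [199.8, -341.1]]
bridge []
stop []
rail_mouth [(array([278., 144.]), 0.67)]
jaw_nose [(array([275.1, 160.1]), 0.72)]
jaw_center [(array([274.5, 260.7]), 0.71)]
```

View pics/w5o.png

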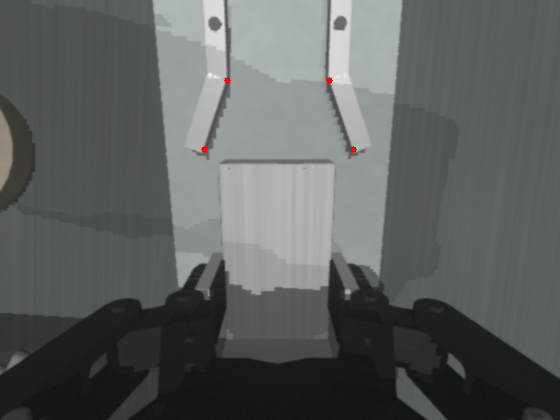

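The projected rail corners land on the rails to within about a pixel, so the ramp pose holds. The blank is straight and centred at columns 219–334. I'll lower it next.

```bash
python3 - <<'E'
from h import *
p=(561.4,-7.9,np.radians(93.8)); inramp(p); goal(p,[41,0,10]); goal(p,[41,0,3])
E
```

```text
t 6.15 tcp in ramp [38.    1.06 50.88] F ramp [-1.66  0.09 -7.02] rot err deg(ramp) [-0.16  0.15  0.04] w 43.6
goal [558.8  30.7  35. ] turn [-0.0007 -0.001   0.0001] shift [ 0.0004  0.0101 -0.0397]
goal [558.8  31.9  28.1] turn [-0.0007 -0.001   0.0001] shift [ 0.0003  0.0113 -0.0466]
```

{"fn": "apply_moves", "kwargs": {
  "deltas": [
    [-0.0007,-0.001,0,0.0004,0.005,-0.015,40],
    [-0.0007,-0.001,0,0.0004,0.01,-0.03,40],
    [-0.0007,-0.001,0,0.0004,0.01,-0.04,40],
    [-0.0007,-0.001,0,0.0003,0.0113,-0.0455,40],
    [-0.0007,-0.001,0,0.0003,0.0113,-0.0455,40]
  ]
}}

```text
t: 6.65
tool_pos: [558.1, 32.3, 28.2]
ee_rot: [0.085, 1.573, 0.19]
wrist_force: [-0.5, -0.0, -6.7]
width: 44.1
```

```bash
python3 - <<'E'
from h import *
p=(561.4,-7.9,np.radians(93.8)); inramp(p)
cam('wrist');cam('wrist'); inramp(p)
E
```

```text
t 6.65 tcp in ramp [41.5   0.64  3.08] F ramp [-1.15  0.51 -6.6 ] rot err deg(ramp) [-0.11  0.02 -0.01] w 44.1
t 6.75 tcp in ramp [ 4.158e+01 -3.000e-02  4.000e+00] F ramp [-0.7  -0.17 -5.89] rot err deg(ramp) [-0.02  0.01 -0.03] w 44.2
```

{"fn": "apply_moves", "kwargs": {
  "deltas": [
    [0,0,0,0,0,-0.0005,40],
    [0,0,0,0,0,-0.001,40],
    [0,0,0,0,0,-0.0015,40],
    [0,0,0,0,0,-0.0015,40]
  ]
}}

```text
t: 7.15
tool_pos: [558.5, 32.4, 27.4]
ee_rot: [0.085, 1.572, 0.19]
wrist_force: [-0.4, 0.4, -7.4]
width: 43.5
```

```bash
python3 - <<'E'
from h import *
p=(561.4,-7.9,np.radians(93.8)); inramp(p);print(ctrl.state()['ft_torque'])
E
```

```text
t 7.15 tcp in ramp [41.41  0.23  2.22] F ramp [-0.82  0.4  -7.35] rot err deg(ramp) [-0.04  0.01 -0.03] w 43.5
[-0.42106513 -0.0487154  -0.03763737]
```

{"fn": "apply_moves", "kwargs": {
  "deltas": [
    [0,0,0,0,0,-0.0004,40],
    [0,0,0,0,0,-0.0008,40],
    [0,0,0,0,0,-0.0008,40]
  ]
}}

```text
t: 7.45
tool_pos: [558.5, 32.5, 26.6]
ee_rot: [0.085, 1.572, 0.19]
wrist_force: [-1.0, 0.9, -4.9]
width: 43.8
```

{"fn": "apply_moves", "kwargs": {
  "deltas": [
    [0,0,0,0,0,-0.0003,40],
    [0,0,0,0,0,-0.0006,40],
    [0,0,0,0,0,-0.0006,40]
  ]
}}

```text
t: 7.75
tool_pos: [558.5, 32.5, 26.5]
ee_rot: [0.085, 1.572, 0.19]
wrist_force: [-4.1, -0.2, 5.3]
width: 43.7
```

{"fn": "apply_moves", "kwargs": {
  "deltas": [
    [0,0,0,0,0,0,48],
    [0,0,0,0,0,0,54],
    [0,0,0,0,0,0,60],
    [0,0,0,0,0,0,62],
    [0,0,0,0,0,0,62]
  ]
}}

```text
t: 8.25
tool_pos: [558.6, 32.5, 25.9]
ee_rot: [0.085, 1.572, 0.19]
wrist_force: [-0.2, -1.1, 1.0]
width: 61.8
```

{"fn": "apply_moves", "kwargs": {
  "deltas": [
    [0,0,0,0,-0.002,0.01,62],
    [0,0,0,0.0003,-0.005,0.03,62],
    [0,0,0,0.0006,-0.009,0.05,62],
    [0,0,0,0.0008,-0.012,0.07,62],
    [0,0,0,0.0008,-0.012,0.07,62]
  ]
}}

```text
t: 8.75
tool_pos: [561.1, 20.0, 99.1]
ee_rot: [0.084, 1.567, 0.189]
wrist_force: [0.8, -0.1, 0.5]
width: 62.3
```

```bash
python3 - <<'E'
from h import *
p=(561.4,-7.9,np.radians(93.8)); cam('wrist');cam('wrist');W=cam('wrist','w6.png'); inramp(p)
goal(p,[-25,0,68]);goal(p,[-25,0,16])
from scipy.optimize import minimize
def sil(q):
    x,y,a=q; ca,sa=np.cos(a),np.sin(a); pts=[]
    for bx in((-45,45,0,16),(-45,-33,0,39)):
        for X in bx[:2]:
            for Y in(-23,23):
                for Z in bx[2:]: pts.append([x+ca*X-sa*Y,y+sa*X+ca*Y,Z])
    P=proj(W,ramp_pts(p,pts)); m=np.zeros((1680,2240),np.uint8)
    for q in(P[:8],P[8:]): cv2.fillConvexPoly(m,cv2.convexHull(np.round(q*4+1.5).astype(np.int32)),255)
    return cv2.resize(m,(560,420),interpolation=cv2.INTER_AREA)/255.
ms=ctrl.regions_of('wrist','jaw_center')
for m in ms[:2]: print(m['confidence'],m['rect'],m['mask'].sum())
M=ms[0]['mask'].astype(float)
f=lambda q:np.abs(sil((q[0],q[1],q[2]/50))-M).sum()
b=minimize(f,(47,0,0),method='Nelder-Mead',options=dict(initial_simplex=[(47,0,0),(51,0,0),(47,4,0),(47,0,4)]))
print(b.x,np.degrees(b.x[2]/50),b.fun,M.sum())
E
```

```text
t 8.9 tcp in ramp [41.45  0.46 71.62] F ramp [ 0.15  0.74 -1.07] rot err deg(ramp) [-0.05  0.02 -0.02] w 61.8
goal [563.8 -44.2  80.6] turn [-0.0001 -0.0003 -0.0002] shift [ 0.0048 -0.0646 -0.0151]
goal [563.2 -35.2  29.4] turn [-0.0001 -0.0003 -0.0002] shift [ 0.0042 -0.0556 -0.0663]
0.92 [235.8, 148.3, 313.4, 305.4] 11589
[47.4342208  -0.34776939 -0.09526886] -0.10917007605052678 291.64313725490194 11589.0
```

View pics/w6.png

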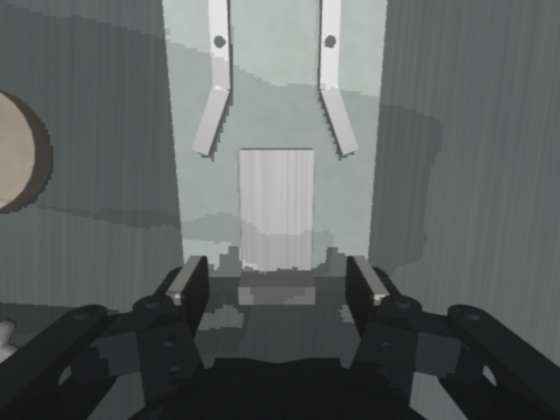

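The released blank lies flat and centred: the fit gives x 47.4, y -0.3 and yaw -0.1° in the ramp frame, with the nose at row 149 just inside the mouth. I'm going around behind it with the fingers nearly shut.

{"fn": "apply_moves", "kwargs": {
  "deltas": [
    [0,0,0,0.002,-0.02,-0.005,40],
    [0,0,0,0.004,-0.05,-0.01,20],
    [0,0,0,0.0048,-0.0646,-0.0151,8],
    [0,0,0,0.0048,-0.0646,-0.0151,8],
    [0,0,0,0.0048,-0.0646,-0.0151,8]
  ],
  "force": 40
}}

```text
t: 9.45
tool_pos: [563.6, -43.9, 80.2]
ee_rot: [0.086, 1.574, 0.19]
wrist_force: [0.5, -0.1, 0.9]
width: 7.7
```

{"fn": "apply_moves", "kwargs": {
  "deltas": [
    [0,0,0,-0.0002,0.0035,-0.02,8],
    [0,0,0,-0.0005,0.007,-0.04,8],
    [0,0,0,-0.0007,0.01,-0.058,8],
    [0,0,0,-0.0007,0.01,-0.058,8],
    [0,0,0,-0.0007,0.01,-0.058,8]
  ]
}}

```text
t: 9.95
tool_pos: [563.2, -33.4, 23.1]
ee_rot: [0.084, 1.573, 0.191]
wrist_force: [-0.6, 0.2, -0.5]
width: 8.0
```

```bash
python3 - <<'E'
from h import *
p=(561.4,-7.9,np.radians(93.8)); inramp(p); goal(p,[-8,-0.3,9]); goal(p,[-13,-.3,9])
print(rampR(p[2])[:,0])
E
```

```text
t 9.95 tcp in ramp [-24.3   -0.13   9.44] F ramp [ 0.11  0.55 -0.57] rot err deg(ramp) [-0.08  0.03 -0.08] w 8.0
goal [562.3 -17.3  25.5] turn [-0.0001 -0.0004 -0.0005] shift [-0.0009  0.0161  0.0024]
goal [562.7 -22.2  24.6] turn [-0.0001 -0.0004 -0.0005] shift [-0.0006  0.0112  0.0015]
[-0.06526705  0.98264262  0.17364818]
```

{"fn": "apply_moves", "kwargs": {
  "deltas": [
    [0,0,0,-0.0002,0.003,0.0005,8],
    [0,0,0,-0.0004,0.006,0.001,8],
    [0,0,0,-0.0006,0.0088,0.0016,8],
    [0,0,0,-0.0007,0.0098,0.0017,8]
  ]
}}

```text
t: 10.35
tool_pos: [562.9, -24.0, 25.0]
ee_rot: [0.085, 1.572, 0.19]
wrist_force: [-0.9, 0.7, 0.3]
width: 8.0
```

{"fn": "apply_moves", "kwargs": {
  "deltas": [
    [0,0,0,-0.0001,0.002,0.0003,8],
    [0,0,0,-0.0003,0.004,0.0007,8],
    [0,0,0,-0.0004,0.006,0.001,8],
    [0,0,0,-0.0005,0.008,0.0014,8],
    [0,0,0,-0.0007,0.01,0.0018,8]
  ]
}}

```text
t: 10.85
tool_pos: [562.0, -14.8, 26.1]
ee_rot: [0.084, 1.573, 0.189]
wrist_force: [1.1, -3.6, -2.2]
width: 8.0
```

```bash
python3 - <<'E'
from h import *
p=(561.4,-7.9,np.radians(93.8)); inramp(p)
E
```

```text
t 10.85 tcp in ramp [-5.44 -0.09  9.21] F ramp [-3.97 -0.86 -1.49] rot err deg(ramp) [-0.05 -0.05 -0.  ] w 8.0
```

{"fn": "apply_moves", "kwargs": {
  "deltas": [
    [0,0,0,-0.0002,0.003,0.0005,8],
    [0,0,0,-0.0005,0.008,0.0014,8],
    [0,0,0,-0.001,0.015,0.0026,8],
    [0,0,0,-0.0015,0.022,0.0039,8],
    [0,0,0,-0.002,0.0295,0.0052,8]
  ]
}}

```text
t: 11.35
tool_pos: [559.8, 15.7, 31.5]
ee_rot: [0.085, 1.573, 0.19]
wrist_force: [0.4, -4.3, -2.6]
width: 7.6
```

```bash
cat > fit.py <<'E'
from h import *
from scipy.optimize import minimize
def fit(p,x0,name=None):
    W=cam('wrist',name); ms=ctrl.regions_of('wrist','jaw_center')
    def sil(q):
        x,y,a=q[0],q[1],q[2]/50; ca,sa=np.cos(a),np.sin(a); pts=[]
        for bx in((-45,45,0,16),(-45,-33,0,39)):
            for X in bx[:2]:
                for Y in(-23,23):
                    for Z in bx[2:]: pts.append([x+ca*X-sa*Y,y+sa*X+ca*Y,Z])
        P=proj(W,ramp_pts(p,pts)); m=np.zeros((1680,2240),np.uint8)
        for q in(P[:8],P[8:]): cv2.fillConvexPoly(m,cv2.convexHull(np.round(q*4+1.5).astype(np.int32)),255)
        return cv2.resize(m,(560,420),interpolation=cv2.INTER_AREA)/255.
    for m in ms[:2]:
        M=m['mask'].astype(float); r=m['rect']; lo=int(r[3])+1
        f=lambda q:np.abs((sil(q)-M)[:lo]).sum()
        s=[np.array([x0,0,0.])+d for d in([0,0,0],[4,0,0],[0,3,0],[0,0,4])]
        b=minimize(f,s[0],method='Nelder-Mead',options=dict(initial_simplex=s))
        print('conf',round(m['confidence'],2),np.round(r),'jaw x,y,yawdeg',np.round([b.x[0],b.x[1],np.degrees(b.x[2]/50)],2),round(b.fun/M.sum(),3))
E
python3 - <<'E'
from fit import *
p=(561.4,-7.9,np.radians(93.8)); inramp(p); cam('wrist'); fit(p,78,'w7.png'); inramp(p)
E
```

```text
t 11.35 tcp in ramp [25.69  0.07  9.18] F ramp [-4.74 -0.07 -1.84] rot err deg(ramp) [-0.06  0.02 -0.03] w 7.6
conf 0.93 [214.  27. 338. 276.] jaw x,y,yawdeg [ 8.173e+01 -1.000e-01 -6.000e-02] 0.024
t 11.5 tcp in ramp [26.28 -0.12  9.33] F ramp [-0.1  -0.02  0.09] rot err deg(ramp) [-0.04  0.08 -0.11] w 8.0
```

{"fn": "apply_moves", "kwargs": {
  "deltas": [
    [0,0,0,-0.0003,0.004,0.0007,8],
    [0,0,0,-0.0007,0.01,0.0018,8],
    [0,0,0,-0.0011,0.016,0.0028,8],
    [0,0,0,-0.0015,0.023,0.0041,8],
    [0,0,0,-0.002,0.03,0.0053,8]
  ]
}}

```text
t: 12.0
tool_pos: [558.0, 45.2, 36.9]
ee_rot: [0.085, 1.572, 0.189]
wrist_force: [1.0, -5.3, -1.0]
width: 7.9
```

{"fn": "apply_moves", "kwargs": {
  "deltas": [
    [0,0,0,-0.0004,0.006,0.0011,8],
    [0,0,0,-0.0008,0.012,0.0021,8],
    [0,0,0,-0.0012,0.018,0.0032,8],
    [0,0,0,-0.0016,0.024,0.0042,8],
    [0,0,0,-0.002,0.03,0.0053,8]
  ]
}}

```text
t: 12.5
tool_pos: [555.9, 75.4, 42.2]
ee_rot: [0.085, 1.572, 0.189]
wrist_force: [0.0, -5.1, -1.3]
width: 8.0
```

{"fn": "apply_moves", "kwargs": {
  "deltas": [
    [0,0,0,-0.0004,0.006,0.0011,8],
    [0,0,0,-0.0008,0.012,0.0021,8],
    [0,0,0,-0.0012,0.018,0.0032,8],
    [0,0,0,-0.0015,0.023,0.0041,8],
    [0,0,0,-0.0017,0.026,0.0046,8]
  ]
}}

```text
t: 13.0
tool_pos: [554.2, 101.5, 46.8]
ee_rot: [0.084, 1.572, 0.19]
wrist_force: [-0.2, -5.2, 0.1]
width: 8.3
```

```bash
python3 - <<'E'
from fit import *
p=(561.4,-7.9,np.radians(93.8)); inramp(p); cam('wrist'); fit(p,167,'w8.png'); inramp(p)
W=cam('wrist')
for x in(235,240,245,250,255): print(x,np.round(proj(W,ramp_pts(p,[[x,-23,21],[x,23,21],[x,0,0]])),1).tolist())
E
```

```text
t 13.0 tcp in ramp [ 1.1297e+02 -3.0000e-02  9.3200e+00] F ramp [-5.08  0.57  1.  ] rot err deg(ramp) [-0.05 -0.   -0.04] w 8.3
conf 0.94 [210.  92. 336. 275.] jaw x,y,yawdeg [144.9    0.    -0.19] 0.051
t 13.15 tcp in ramp [ 1.133e+02 -5.000e-02  9.310e+00] F ramp [-0.87  0.19 -0.11] rot err deg(ramp) [-0.05  0.08 -0.06] w 7.6
235 [[342.9, -49.6], [206.1, -49.4], [274.9, -22.9]]
240 [[343.7, -67.3], [205.3, -67.1], [274.9, -37.5]]
245 [[344.5, -85.3], [204.4, -85.1], [274.8, -52.4]]
250 [[345.3, -103.8], [203.5, -103.6], [274.8, -67.7]]
255 [[346.1, -122.8], [202.6, -122.6], [274.8, -83.2]]
```

View pics/w8.png

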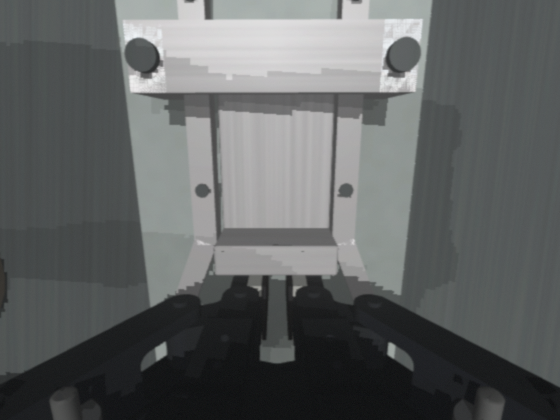

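The nose has passed under the bridge (bridge rows 20–95) and the lip is at rows 230–275, square between the rails. The force is steady at about 5 N while sliding. I'll check the tail position from the lip and refine the anvil position from the top camera.

```bash
python3 - <<'E'
from h import *
p=(561.4,-7.9,np.radians(93.8)); W=cam('wrist')
for t in(122,124,126): print(t,np.round(proj(W,ramp_pts(p,[[t,0,39],[t+12,0,39],[t+12,0,16]])),1).tolist())
g=cv2.cvtColor(W['img'],6); print('wrist col 276 rows 220-280',g[220:284,270].tolist())
T=cam('top','top9.png'); g=T['img'][125:190,140:230]
cv2.imwrite('pics/top9c.png',cv2.cvtColor(cv2.resize(g,None,fx=8,fy=8,interpolation=cv2.INTER_CUBIC),4))
for x in(214,235,240,245,250,255): print(x,np.round((proj(T,ramp_pts(p,[[x,0,21],[x,0,16],[x,0,0]]))-[140,125])*8,0).tolist())
E
```

```text
122 [[275.0, 281.2], [274.9, 251.1], [275.2, 231.2]]
124 [[274.9, 276.3], [274.9, 245.9], [275.2, 226.7]]
126 [[274.9, 271.4], [274.9, 240.7], [275.2, 222.3]]
wrist col 276 rows 220-280 [168, 167, 168, 166, 166, 167, 163, 146, 114, 101, 101, 100, 99, 100, 99, 99, 99, 100, 101, 101, 102, 100, 100, 99, 103, 121, 150, 162, 169, 169, 168, 168, 167, 167, 163, 155, 152, 153, 154, 154, 154, 153, 154, 154, 152, 152, 151, 151, 152, 153, 152, 151, 151, 148, 127, 94, 81, 86, 86, 80, 77, 77, 78, 78]
214 [[324.0, 243.0], [326.0, 247.0], [332.0, 260.0]]
235 [[246.0, 244.0], [248.0, 248.0], [255.0, 261.0]]
240 [[227.0, 245.0], [230.0, 249.0], [237.0, 262.0]]
245 [[209.0, 245.0], [211.0, 249.0], [219.0, 262.0]]
250 [[190.0, 245.0], [192.0, 249.0], [200.0, 262.0]]
255 [[171.0, 245.0], [174.0, 250.0], [182.0, 263.0]]
```

View pics/top9c.png

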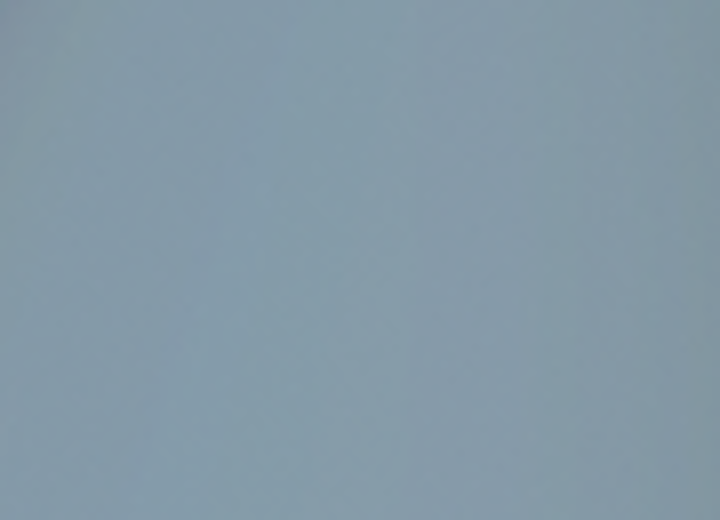

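That crop only shows the arm hiding the stop. The lip rows put the tail at x = 124.2, so the nose is at 214.2 and TCP-to-tail is 11.0. I'll read the anvil edge from the first top picture instead.

```bash
python3 - <<'E'
from h import *
p=(561.4,-7.9,np.radians(93.8)); T=cam('top'); g=cv2.imread('pics/top1.png').astype(int).sum(2)//3
for r in(149,151,161,163): print(r,list(zip(range(156,176),g[r,156:176].tolist())))
for x in(235,240,245,250,255): print(x,np.round(proj(T,ramp_pts(p,[[x,-12,21],[x,12,21]])),1).tolist())
E
```

```text
149 [(156, 80), (157, 123), (158, 150), (159, 169), (160, 172), (161, 222), (162, 243), (163, 244), (164, 244), (165, 178), (166, 134), (167, 155), (168, 170), (169, 172), (170, 227), (171, 234), (172, 234), (173, 234), (174, 234), (175, 234)]
151 [(156, 83), (157, 123), (158, 149), (159, 169), (160, 173), (161, 222), (162, 244), (163, 245), (164, 244), (165, 177), (166, 123), (167, 149), (168, 169), (169, 171), (170, 225), (171, 233), (172, 234), (173, 234), (174, 234), (175, 233)]
161 [(156, 98), (157, 97), (158, 143), (159, 153), (160, 154), (161, 154), (162, 242), (163, 245), (164, 245), (165, 226), (166, 149), (167, 147), (168, 153), (169, 167), (170, 226), (171, 234), (172, 235), (173, 235), (174, 234), (175, 232)]
163 [(156, 101), (157, 89), (158, 142), (159, 166), (160, 170), (161, 171), (162, 244), (163, 246), (164, 245), (165, 226), (166, 147), (167, 126), (168, 163), (169, 170), (170, 225), (171, 233), (172, 234), (173, 234), (174, 233), (175, 233)]
235 [[170.6, 150.2], [170.9, 160.9]]
240 [[168.3, 150.2], [168.6, 160.9]]
245 [[165.9, 150.2], [166.2, 161.0]]
250 [[163.6, 150.3], [163.9, 161.0]]
255 [[161.2, 150.3], [161.5, 161.0]]
```

{"fn": "apply_moves", "kwargs": {
  "deltas": [
    [0,0,0,-0.0002,0.003,0.0005,8],
    [0,0,0,-0.0004,0.006,0.0011,8],
    [0,0,0,-0.0006,0.0095,0.0017,8],
    [0,0,0,-0.0008,0.012,0.0021,8],
    [0,0,0,-0.0009,0.014,0.0025,8]
  ]
}}

```text
t: 13.85
tool_pos: [553.3, 115.2, 49.1]
ee_rot: [0.085, 1.573, 0.189]
wrist_force: [-0.0, -4.7, -1.4]
width: 8.2
```

```bash
python3 - <<'E'
from h import *
p=(561.4,-7.9,np.radians(93.8)); inramp(p)
E
```

```text
t 13.85 tcp in ramp [ 1.2687e+02 -5.0000e-02  9.2100e+00] F ramp [-4.91  0.35 -0.59] rot err deg(ramp) [-0.06 -0.   -0.03] w 8.2
```

{"fn": "apply_moves", "kwargs": {
  "deltas": [
    [0,0,0,-0.0001,0.002,0.0003,8],
    [0,0,0,-0.0003,0.004,0.0007,8],
    [0,0,0,-0.0004,0.006,0.001,8],
    [0,0,0,-0.0005,0.008,0.0014,8],
    [0,0,0,-0.0006,0.0095,0.0017,8]
  ]
}}

```text
t: 14.35
tool_pos: [552.7, 124.9, 50.8]
ee_rot: [0.085, 1.573, 0.19]
wrist_force: [-0.5, -2.7, -2.2]
width: 7.8
```

{"fn": "apply_moves", "kwargs": {
  "deltas": [
    [0,0,0,0,0.0004,0.0001,8],
    [0,0,0,0,0.0008,0.0001,8],
    [0,0,0,-0.0001,0.0012,0.0002,8],
    [0,0,0,-0.0001,0.0016,0.0003,8],
    [0,0,0,-0.0001,0.002,0.0004,8]
  ]
}}

```text
t: 14.85
tool_pos: [552.6, 126.7, 51.2]
ee_rot: [0.085, 1.573, 0.19]
wrist_force: [0.7, -3.9, -2.8]
width: 7.9
```

```bash
python3 - <<'E'
from h import *
p=(561.4,-7.9,np.radians(93.8)); inramp(p)
E
```

```text
t 14.85 tcp in ramp [ 1.3861e+02 -1.0000e-01  9.2500e+00] F ramp [-4.38 -0.44 -2.11] rot err deg(ramp) [-0.06  0.03 -0.03] w 7.9
```

{"fn": "apply_moves", "kwargs": {
  "deltas": [
    [0,0,0,0,0.0002,0,8],
    [0,0,0,0,0.0004,0.0001,8],
    [0,0,0,0,0.0006,0.0001,8],
    [0,0,0,0,0.0008,0.0001,8],
    [0,0,0,-0.0001,0.001,0.0002,8]
  ]
}}

```text
t: 15.35
tool_pos: [552.6, 127.6, 51.5]
ee_rot: [0.085, 1.572, 0.19]
wrist_force: [0.4, -3.1, -2.8]
width: 8.2
```

{"fn": "apply_moves", "kwargs": {
  "deltas": [
    [0,0,0,0,0.0002,0,8],
    [0,0,0,0,0.0004,0.0001,8],
    [0,0,0,0,0.0006,0.0001,8],
    [0,0,0,0,0.0008,0.0001,8],
    [0,0,0,-0.0001,0.001,0.0002,8]
  ]
}}

```text
t: 15.85
tool_pos: [552.5, 128.7, 51.7]
ee_rot: [0.085, 1.572, 0.19]
wrist_force: [-0.4, -3.5, -3.9]
width: 8.4
```

{"fn": "apply_moves", "kwargs": {
  "deltas": [
    [0,0,0,0,0.0002,0,8],
    [0,0,0,0,0.0004,0,8],
    [0,0,0,0,0.0006,0.0001,8],
    [0,0,0,0,0.0008,0.0001,8],
    [0,0,0,-0.0001,0.001,0.0001,8]
  ]
}}

```text
t: 16.35
tool_pos: [552.5, 129.6, 51.8]
ee_rot: [0.085, 1.572, 0.19]
wrist_force: [1.0, -4.9, -0.8]
width: 7.8
```

{"fn": "apply_moves", "kwargs": {
  "deltas": [
    [0,0,0,0,0.0002,0,8],
    [0,0,0,0,0.0004,0,8],
    [0,0,0,0,0.0006,0.0001,8],
    [0,0,0,0,0.0008,0.0001,8]
  ]
}}

```text
t: 16.75
tool_pos: [552.5, 130.3, 52.0]
ee_rot: [0.085, 1.572, 0.189]
wrist_force: [1.1, -4.5, -1.3]
width: 8.2
```

{"fn": "apply_moves", "kwargs": {
  "deltas": [
    [0,0,0,0,0.0002,0,8],
    [0,0,0,0,0.0004,0.0001,8],
    [0,0,0,0,0.0006,0.0001,8],
    [0,0,0,-0.0001,0.0008,0.0001,8]
  ]
}}

```text
t: 17.15
tool_pos: [552.4, 131.0, 52.1]
ee_rot: [0.085, 1.572, 0.189]
wrist_force: [-1.1, -5.7, -0.2]
width: 8.0
```

{"fn": "apply_moves", "kwargs": {
  "deltas": [
    [0,0,0,0,0.0002,0,8],
    [0,0,0,0,0.0004,0.0001,8],
    [0,0,0,0,0.0006,0.0001,8],
    [0,0,0,0,0.0008,0.0001,8]
  ]
}}

```text
t: 17.55
tool_pos: [552.4, 131.8, 52.2]
ee_rot: [0.085, 1.572, 0.189]
wrist_force: [-0.3, -6.7, 0.5]
width: 7.7
```

{"fn": "apply_moves", "kwargs": {
  "deltas": [
    [0,0,0,0,0.0002,0,8],
    [0,0,0,0,0.0004,0.0001,8],
    [0,0,0,0,0.0006,0.0001,8],
    [0,0,0,0,0.0006,0.0001,8]
  ]
}}

```text
t: 17.95
tool_pos: [552.4, 132.4, 52.3]
ee_rot: [0.085, 1.572, 0.189]
wrist_force: [0.5, -6.1, -0.5]
width: 8.0
```

{"fn": "apply_moves", "kwargs": {
  "deltas": [
    [0,0,0,0,0.0002,0,8],
    [0,0,0,0,0.0004,0.0001,8],
    [0,0,0,0,0.0006,0.0001,8],
    [0,0,0,-0.0001,0.0008,0.0001,8]
  ]
}}

```text
t: 18.35
tool_pos: [552.4, 133.1, 52.5]
ee_rot: [0.085, 1.572, 0.189]
wrist_force: [0.6, -5.8, 0.4]
width: 8.2
```

{"fn": "apply_moves", "kwargs": {
  "deltas": [
    [0,0,0,0,0.0002,0,8],
    [0,0,0,0,0.0004,0.0001,8],
    [0,0,0,0,0.0006,0.0001,8],
    [0,0,0,0,0.0008,0.0001,8]
  ]
}}

```text
t: 18.75
tool_pos: [552.3, 133.8, 52.6]
ee_rot: [0.085, 1.572, 0.189]
wrist_force: [-0.0, -7.4, 1.4]
width: 8.0
```

{"fn": "apply_moves", "kwargs": {
  "deltas": [
    [0,0,0,0,0.0002,0,8],
    [0,0,0,0,0.0004,0.0001,8],
    [0,0,0,0,0.0006,0.0001,8],
    [0,0,0,0,0.0006,0.0001,8]
  ]
}}

```text
t: 19.15
tool_pos: [552.3, 134.4, 52.7]
ee_rot: [0.084, 1.572, 0.189]
wrist_force: [-0.6, -6.4, 1.3]
width: 7.9
```

{"fn": "apply_moves", "kwargs": {
  "deltas": [
    [0,0,0,0,0.0002,0,8],
    [0,0,0,0,0.0004,0.0001,8],
    [0,0,0,0,0.0006,0.0001,8],
    [0,0,0,-0.0001,0.0008,0.0001,8]
  ]
}}

```text
t: 19.55
tool_pos: [552.3, 134.5, 52.7]
ee_rot: [0.084, 1.572, 0.187]
wrist_force: [0.6, -12.5, 0.7]
width: 8.0
```

That is contact: motion stalled at y = 134.5 and the total rose from about 6.3 N to 12.2 N along the ramp. Subtracting the roughly 5.2 N sliding force leaves about 7 N on the stop. I'll add a touch and hold.

{"fn": "apply_moves", "kwargs": {
  "deltas": [
    [0,0,0,0,0.0001,0,8],
    [0,0,0,0,0.0001,0,8],
    [0,0,0,0,0.0001,0,8]
  ]
}}

```text
t: 19.85
tool_pos: [552.3, 134.5, 52.7]
ee_rot: [0.084, 1.572, 0.187]
wrist_force: [1.1, -11.5, 0.9]
width: 8.0
```

```bash
python3 - <<'E'
from h import *
p=(561.4,-7.9,np.radians(93.8)); inramp(p); f=[]
for i in range(3): cam('wrist'); f.append(ctrl.state()['wrist_force']@rampR(p[2]))
print(np.round(f,1),ctrl.state()['t'])
E
```

```text
t 19.85 tcp in ramp [146.57  -0.39   9.42] F ramp [-11.19  -0.38   2.86] rot err deg(ramp) [-0.01 -0.11  0.02] w 8.0
[[-11.5  -0.5   3. ]
 [-11.5   1.5   3.6]
 [-10.6   0.3   2.3]] 20.0
```

{"fn": "apply_moves", "kwargs": {
  "deltas": [
    [0,0,0,0,0.0001,0,8],
    [0,0,0,0,0.0002,0,8],
    [0,0,0,0,0.0002,0,8],
    [0,0,0,0,0.0002,0,8],
    [0,0,0,0,0.0002,0,8]
  ]
}}

```text
t: 20.5
tool_pos: [552.3, 134.5, 52.7]
ee_rot: [0.084, 1.572, 0.187]
wrist_force: [0.6, -12.5, 1.5]
width: 8.0
```

{"fn": "apply_moves", "kwargs": {
  "deltas": [
    [0,0,0,0,0,0,8],
    [0,0,0,0,0,0,8],
    [0,0,0,0,0,0,8],
    [0,0,0,0,0,0,8]
  ]
}}

```text
t: 20.9
tool_pos: [552.3, 134.5, 52.7]
ee_rot: [0.084, 1.572, 0.187]
wrist_force: [0.0, -12.6, 1.4]
width: 8.0
```

```bash
python3 - <<'E'
from fit import *
p=(561.4,-7.9,np.radians(93.8)); inramp(p); f=[]
for i in range(4): W=cam('wrist','w10.png'); f.append(ctrl.state()['wrist_force']@rampR(p[2]))
print(np.round(f,1),ctrl.state()['t'])
g=cv2.cvtColor(W['img'],6)
E
```

```text
t 20.9 tcp in ramp [146.59  -0.38   9.41] F ramp [-12.15   0.83   3.54] rot err deg(ramp) [-0.01 -0.13  0.03] w 8.0
[[-12.4   0.5   4.1]
 [-11.9   0.7   3.6]
 [-11.4   1.4   3.4]
 [-11.4   0.9   3.8]] 21.1
```

{"fn": "apply_moves", "kwargs": {
  "deltas": [
    [0,0,0,0,0.0001,0,8],
    [0,0,0,0,0.0001,0,8],
    [0,0,0,0,0.0001,0,8],
    [0,0,0,0,0.0001,0,8],
    [0,0,0,0,0.0001,0,8]
  ]
}}

```text
t: 21.6
tool_pos: [552.3, 134.5, 52.7]
ee_rot: [0.084, 1.572, 0.187]
wrist_force: [0.3, -12.6, 1.4]
width: 8.0
```

{"fn": "apply_moves", "kwargs": {
  "deltas": [
    [0,0,0,0,0,0,8],
    [0,0,0,0,0,0,8],
    [0,0,0,0,0,0,8],
    [0,0,0,0,0,0,8],
    [0,0,0,0,0,0,8]
  ]
}}

```text
t: 22.1
tool_pos: [552.3, 134.5, 52.7]
ee_rot: [0.084, 1.572, 0.187]
wrist_force: [0.5, -12.6, 1.0]
width: 8.0
```

View pics/w10.png

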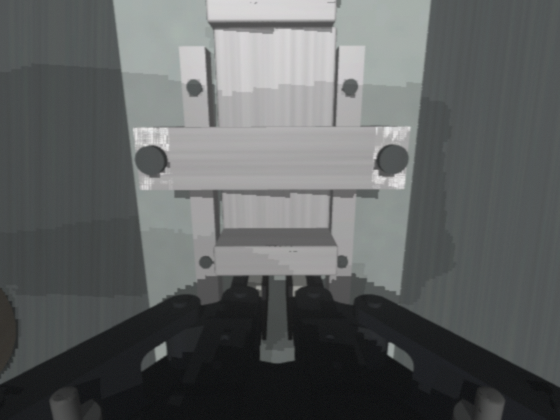

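The wrist view shows the nose flush and parallel to the anvil plate across its width (contact line at row ~24, columns 208–335), with the lip downhill of the bridge. It was held for over 2 s at about 12 N total, which is roughly 7 N on the stop. Backing away.

{"fn": "apply_moves", "kwargs": {
  "deltas": [
    [0,0,0,0.0001,-0.001,-0.0002,8],
    [0,0,0,0.0002,-0.003,-0.0005,8],
    [0,0,0,0.0006,-0.009,-0.0016,8],
    [0,0,0,0.0013,-0.02,-0.0035,8],
    [0,0,0,0.002,-0.03,-0.0053,8]
  ]
}}

```text
t: 22.6
tool_pos: [554.1, 105.4, 47.1]
ee_rot: [0.085, 1.572, 0.19]
wrist_force: [0.2, 1.2, 0.5]
width: 8.2
```

{"fn": "apply_moves", "kwargs": {
  "deltas": [
    [0,0,0,0,-0.003,0.01,8],
    [0,0,0,0.0004,-0.006,0.03,8],
    [0,0,0,0.0006,-0.009,0.05,8],
    [0,0,0,0.0008,-0.012,0.07,8],
    [0,0,0,0.0008,-0.012,0.08,8]
  ]
}}

```text
t: 23.1
tool_pos: [555.8, 93.6, 129.6]
ee_rot: [0.085, 1.57, 0.19]
wrist_force: [0.2, -0.3, -0.0]
width: 8.2
```

```bash
python3 - <<'E'
from h import *
p=(561.4,-7.9,np.radians(93.8)); cam('wrist');cam('wrist'); W=cam('wrist','w11.png'); inramp(p)
print(np.round(proj(W,ramp_pts(p,[[157.5,-23,39],[157.5,23,39],[247.5,-23,16],[247.5,23,16]])),1).tolist())
E
```

```text
t 23.25 tcp in ramp [119.6   -0.55  90.36] F ramp [-0.02 -0.33 -0.29] rot err deg(ramp) [ 0.02  0.02 -0.03] w 8.0
[[312.4, 171.9], [234.4, 172.0], [312.3, 13.2], [233.8, 13.2]]
```

View pics/w11.png

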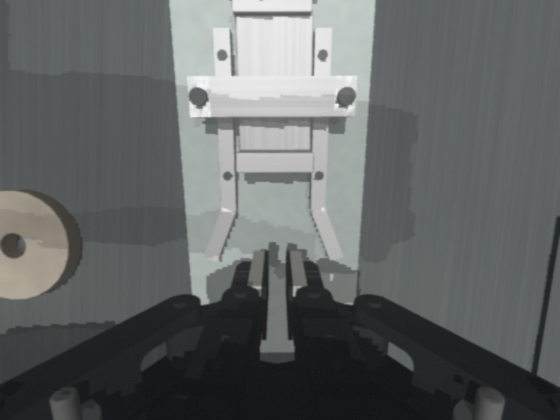

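After release, the lip's rear edge is at row 172 and the nose line at row 13. Both match the rows predicted for the pressed position, so the blank has not slid back. Handing in.

```bash
python3 -c "
from cell import ctrl
print(ctrl.close_job(), ctrl.state()['t'])"
```

```text
the job is handed in; nothing more can be done
the job is handed in; nothing more can be done
```

I laid the steel jaw blank flat on the lower end of the ramp, nose uphill, and let go. I then pushed it under the bridge with nearly shut fingers until it met the anvil, and it is resting there with the robot clear of it. The job was handed in at about 23 s.

- **Pressing:** The wrist force along the slope rose from about 5–6 N while sliding to about 12 N when the motion stalled. That puts roughly 6–8 N on the stop, held for about 2.5 s. The highest total I read was 12.5 N. The stop force is an estimate, found by subtracting the sliding force.
- **Last checks:** Before backing off, the nose looked flush and parallel to the anvil. After backing off, the lip's rear edge and the nose line were at the image rows predicted for the pressed position, so the blank had not slid back. The wrist force was about zero, and I touched nothing else on the bench.
- **Checks that failed or disagreed:**
  - The image fit of the blank was wrong while the bridge hid its nose, so I used the lip edges instead.
  - One top-camera crop was blocked by the arm.
  - The anvil face was about 1 mm further uphill by touch (247.6 mm up the deck) than my camera estimate (246.5 mm).

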